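# Clamp a plaster casting mould in its jig

### The job

With the fingertips, push the white plaster mould along its lane on the jig board until it is fully home against the dark end stop; slide it, do not lift or tip it. Then press the red clamp lever down past its dead point until it snaps into lock with the rubber foot holding the mould. Let go and leave the pots, the cup, the jar and the hand tool where they are.

Things in the scene. Friction and masses are not known exactly. Their poses are not given: they have to be found in the camera images.
- jig: Grey jig board fixed to the table, place and yaw vary. Origin on the table, under the centre of the mould's home. x runs along the lane towards the end stop (roughly away from the robot), y to the left, towards the lever. In its frame the board spans x -160 to 115, y -105 to 285, z 0 to 18 mm. Wooden rails, tops at z = 30 mm, bound the lane: inner faces at y = +-44.5 mm, from x = -140 to 45 mm.
- end_stop (a point): Middle of the lane-side face of the dark wooden end stop, at x = 45, y = 0, z = 33 mm in the board's frame; the stop's top is at z = 48 mm.
- clamp_post (a point): Middle of the top of the steel clamp post, which fills x -9 to 39, y 65 to 155 mm in the board's frame, up to z = 103 mm. While the lever is open the steel clamp arm stands upright over it, up to z = 196 mm, at x = 3 to 27, nearest to the lane's middle y = 60 mm.
- mould: White plaster casting mould, a closed block 90 (x) x 84 (y) x 50 mm high with a dark seam and a dark pour hole on top, about 0.5 kg, loose on the board between the rails (2.5 mm play each side), 35 to 70 mm short of home. Origin at the centre of its underside, axes as the board's. Home: its x in the board's frame is 0, touching the end stop. Sliding it takes about 3 to 8 N.
- mould_front (a point): Centre of the mould's front face, which looks to -x of the board: 25 mm above the mould's underside, 43 mm above the table.
- lever (a joint): Clamp lever angle (rad). About 0: open, the lever rises to +y of the board, 65 degrees above level. Grows as it is pressed down; dead point near 1.0; at 1.15 it lies level, pointing to +y, on its stop: locked. It moves easily (about 2 N) at first; with the mould home, the sprung foot resists from about 0.78 (at most about 7 N at the red grip) and backs it off if let go; past dead point it snaps to the stop and stays.
- lever_grip (a point): Point on the axis of the lever's red grip, 110 mm from the pivot; turns with the lever. The grip is a round bar 20 mm thick, 65 to 140 mm from the pivot (plus round ends); the bare steel part nearer the pivot is 12 mm thick. The lever swings in the plane x = 15 mm of the board.
- lever_pivot (a point): The lever's pivot: at x = 15, y = 137, z = 75.5 mm in the board's frame; the lever turns about the board's x axis.
- clamp_foot: Sprung black rubber foot, 22 mm across, on the steel clamp arm. Origin on the arm's axis, 90 mm from the arm's hinge; its rubber end is 31.5 mm off. The arm is linked to the lever: upright when the lever is open, level when locked, the foot then pressing with about 9 N on the top of the mould at x = 15, y = 0 mm of the board, if the mould is home.
- cup: Small unfired clay cup, 60 mm across, 60 mm tall, open, standing on the jig board beyond the lever's side; origin at the centre of its underside. Leave alone.
- trimmer: Slim hand tool 130 mm long with a wooden handle, lying on the jig board in front of the clamp; origin at its middle. Leave alone.
- tall_pot: Straight clay cylinder, 84 mm across, 150 mm tall, on the table; origin at the centre of its underside. Leave alone.
- round_pot: Bellied clay pot, 88 mm across, 82 mm tall, on the table; origin at the centre of its underside. Leave alone.
- white_jar: Pale lidded jar, 70 mm across, 65 mm tall, on the table; origin at the centre of its underside. Leave alone.
- bowl: Terracotta-coloured bowl, 110 mm across, 55 mm tall, on the table; origin at the centre of its underside. Leave alone.
There are look-alikes about, which are no part of the job. What is shaped like the mould but green is not meant.

How it is judged:
By the outcome, as a careful person would: the job done as asked, in the order asked, and still so for the second after the job is handed in, with the robot touching nothing.
It also fails if it takes over 48 s, if anything falls off the work surface, if the arm or the gripper's body presses on something with over 40 N, if the wrist force passes 120 N, or if a joint passes its speed limit or range.

### The arm

A 6-joint arm with a two-finger parallel gripper is mounted at the origin on the work surface. World frame = base frame: x ahead of the robot, y to its left, z up, the work surface at z = 0. Lengths are in mm, angles in rad, forces in N, time in s.
With the tool pointing down it reaches from about 300 to 775 mm from the base axis. Payload 14.6 kg.
Tool frame: the origin (TCP) lies midway between the tips of the shut fingers; the grasp point (between the pads) lies 19 mm behind it (grip_depth is the distance from the TCP to the grasp point, in mm); z points along the fingers, y is the direction in which the jaws open and shut (so a half turn about z gives the same grasp; the last joint's range is limited). The gripper opens to 94 mm and grips with 3 to 60 N. Pads are 16 mm wide; open, the fingers measure 119 mm over their backs; the gripper's body (75 mm by 177 mm) begins 78 mm behind the grasp point.
Start: joints at [-1.222, 0.3, 1.521, -0, 1.321, -0.067], TCP at [222.149, -503.129, 205.446] pointing down, gripper open.
Joint ranges: [-3.03, 3.03], [-0.79, 2.21], [0.23, 2.52], [-1.04, 4.18], [0, 3.07], [-2.55, 2.55]. Speed limits (rad/s): [2.22, 2.22, 2.57, 3.14, 3.14, 3.14].

### API

Orientations are given as [roll, pitch, yaw] about the fixed x, y, z axes, in that order (R = Rz(yaw) Ry(pitch) Rx(roll)).
In Python, from cell import read_state, camera, camera_info, sign_off, grip_depth gives the robot as it stands.
- The arm moves only by the tool drive_tool, never from a script. Its argument "motion" is one flat list of numbers, 4 for each row, row after row: the shift along the tool's x, y, z in mm, then the turn about the tool's z in rad. A call has 1 to 8 rows; each row shifts and turns the pose as measured when the row begins, along the tool's axes as they then stand; what a row does not reach is not made up. A row lasts 1/12 s, in which the tool goes at most 41.7 mm and 7.16 degrees, less where a joint would pass 70% of its speed; a pose out of reach is approached as far as the arm can. A call is refused whole if a number of a shift passes 41.7 or a number of a turn 0.125, either way. A call with a gripper value outside its range is refused whole. "jaw" is the closure, from 0 (fully open) to 1 (shut), set as the call begins (left out, the last holds). The fingers move at their own pace and stop on an object; "grip_force" is the grip in N (left out, the last holds). Time passes only in rows, so rows that do not move let the fingers close. It gives the time, the measured TCP pose, the force and the opening at its end, in the units of the state.
- read_state(): the state, without advancing time (a new reading comes with each control period).
- camera(name): name is "scene" or "top"; returns the picture (480x640x3 uint8, red, green, blue); there is no depth.
- camera_info(name): a dict with "fovy" (degrees; the focal length in pixels is half the picture's height over the tangent of half this angle, whatever the lens; pixels are square), "cx", "cy" (the principal point, pixels), "k1" (the pictures are not rectified: a ray, as slopes to the right and down, at radius r is drawn at 1 + k1 r^2 times it, then the intrinsics apply), "camera_from_world" (4x4, takes a point from world to camera coordinates). Camera axes: x right, y up, looking along -z (the intrinsics and any distortion apply to the point x, -y, -z); pixel columns grow to the right and rows downward; lengths in mm; the calibration is good to about 2 mm. A picture is of the moment at which its call begins. camera_info takes no time and is no camera call.
- sign_off(): hands the job in, once; it reports no verdict.
The state is a dict: "clock": time; "joints": joint angles; "qd": joint speeds; "effort": joint torques, N m; "eef_pos": TCP position; "eef_rot": TCP orientation; "wrist_force": force on the tool from outside, world axes, zero at the start; "moment": the same for the moment, N m; "finger_gap": finger opening in mm.
Only numpy, scipy, OpenCV 4.12 (cv2) and the standard library are available. Lean on these libraries where they do the work, as an engineer would, in place of code of your own. Each camera call takes 0.05 s, during which the arm holds its last target. There are 200 camera calls.

## Working session

There is one attempt and no reset: what is moved stays moved. The work goes in short steps, Python scripts to look and compute and a tool call to move; the robot and the scene stay as the last step left them, time stands still between calls to the robot, and variables do not carry over. Pictures are saved under pics/ and viewed, on a budget of 10 in all, crops included, one or two more only if the job needs it, and the job is handed in when it is done.

Besides the shell and the picture viewer there is one more tool, called after "Request:" as a command line: name --argument value ..., lists and objects as JSON in quotes. drive_tool: Moves the arm, as the interface text tells. Its arguments: {"type":"object","properties":{"motion":{"type":"array","items":{"type":"number"}},"jaw":{"type":"number"},"grip_force":{"type":"number"}},"required":["motion"]}

```bash
mkdir -p pics
cat > h.py <<'E'
import numpy as np, cv2
from cell import *
def K(i):
    f=240/np.tan(np.radians(i["fovy"])/2); return f
def proj(n,P):
    i=camera_info(n);f=K(i);T=np.array(i["camera_from_world"])
    P=np.atleast_2d(P);c=P@T[:3,:3].T+T[:3,3]
    s=np.c_[c[:,0]/-c[:,2],-c[:,1]/-c[:,2]];r2=(s**2).sum(1,keepdims=True)
    return s*(1+i["k1"]*r2)*f+[i["cx"],i["cy"]]
def ray(n,uv):
    i=camera_info(n);f=K(i);T=np.array(i["camera_from_world"])
    d=(np.atleast_2d(uv)-[i["cx"],i["cy"]])/f;s=d.copy()
    for _ in range(30): s=d/(1+i["k1"]*(s**2).sum(1,keepdims=True))
    v=np.c_[s[:,0],-s[:,1],-np.ones(len(s))]@T[:3,:3]
    return -T[:3,:3].T@T[:3,3],v
def onz(n,uv,z):
    o,v=ray(n,uv); return o+v*((z-o[2])/v[:,2:])
def snap(n,name):
    im=camera(n); cv2.imwrite(f"pics/{name}.png",im[:,:,::-1]); return im
E
python3 - <<'E'
from h import *
snap("top","t0");snap("scene","s0")
for n in("top","scene"):
    i=camera_info(n);print({k:v for k,v in i.items()})
print(read_state(),grip_depth)
E
```

```text
{'fovy': 43.15245828054368, 'cx': 329.0953229622785, 'cy': 236.23997248617127, 'k1': -0.07270585304911419, 'camera_from_world': array([[-1.77195887e-02, -9.99829723e-01,  5.15174742e-03,
        -6.58635281e+00],
       [ 9.96393350e-01, -1.72305726e-02,  8.30867015e-02,
        -4.67474857e+02],
       [-8.29837862e-02,  6.60542904e-03,  9.96529006e-01,
        -1.48859141e+03],
       [ 0.00000000e+00,  0.00000000e+00,  0.00000000e+00,
         1.00000000e+00]])}
{'fovy': 53.62914240045435, 'cx': 325.45334420432926, 'cy': 232.52919439681565, 'k1': 0.015265593865365773, 'camera_from_world': array([[-7.64160897e-01,  6.45022851e-01,  1.90949280e-03,
         3.47392585e+02],
       [-4.40081586e-01, -5.23525975e-01,  7.29553803e-01,
         1.10155149e+02],
       [ 4.71578543e-01,  5.56656155e-01,  6.83920758e-01,
        -1.44045306e+03],
       [ 0.00000000e+00,  0.00000000e+00,  0.00000000e+00,
         1.00000000e+00]])}
{'clock': 0.1, 'joints': array([-1.22163090e+00,  3.00412795e-01,  1.52150464e+00,  2.73521865e-06,
        1.32069212e+00, -6.65831443e-02]), 'qd': array([-0.00070961,  0.00049151, -0.00147802, -0.00104478, -0.0004608 ,
        0.00053331]), 'effort': array([ 2.56420535e-03, -5.32637322e+01, -3.53282440e+01,  7.10325851e-02,
        2.34393182e-02, -5.45431783e-05]), 'eef_pos': array([ 222.05947928, -502.93035911,  204.95064448]), 'eef_rot': array([-3.14057818e+00, -7.03020407e-05,  4.15747858e-01]), 'wrist_force': array([-0.01074355,  1.07515735,  0.25729351]), 'moment': array([-0.04484103,  0.02323757,  0.05517633]), 'finger_gap': 94.00724719426461} 18.8
```

View pics/t0.png

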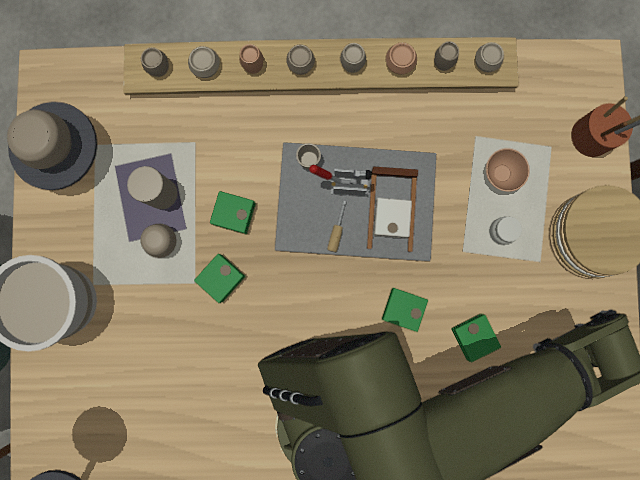

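View pics/s0.png

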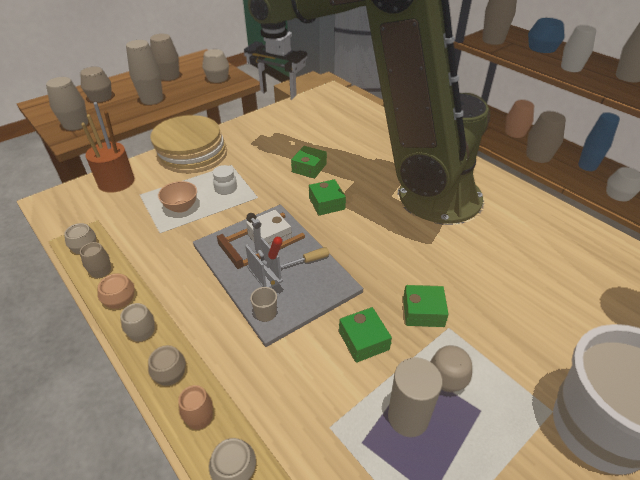

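The top view shows the board with corners near (283,142), (437,153), (431,261) and (275,250). The mould is near (392,217), the end stop near (395,172) and the lever grip near (319,172). The cup is at (308,155) and the trimmer at (338,225). The scene view agrees. Next I fit the board pose and the mould.

```bash
cat > fit.py <<'E'
from h import *
from scipy.optimize import least_squares
im=cv2.imread("pics/t0.png")
def world(J,P):
    c,s=np.cos(J[2]),np.sin(J[2]);P=np.atleast_2d(P).astype(float)
    return np.c_[J[0]+c*P[:,0]-s*P[:,1],J[1]+s*P[:,0]+c*P[:,1],P[:,2]]
if __name__=="__main__":
    roi=np.zeros(im.shape[:2],np.uint8);roi[125:275,262:450]=1
    hsv=cv2.cvtColor(im,cv2.COLOR_BGR2HSV)
    g=((hsv[...,1]<45)&(roi>0)).astype(np.uint8)
    g=cv2.morphologyEx(g,cv2.MORPH_OPEN,np.ones((3,3)))
    c=max(cv2.findContours(g,cv2.RETR_EXTERNAL,cv2.CHAIN_APPROX_NONE)[0],key=cv2.contourArea)
    h=cv2.convexHull(c)
    q=cv2.boxPoints(cv2.minAreaRect(h));print("grey rect",q.tolist())
    pts=c[:,0,:].astype(float)
    W=onz("top",pts,18.)[:,:2]
    def res(J):
        d=W-J[:2];co,s=np.cos(J[2]),np.sin(J[2])
        x=d@[co,s];y=d@[-s,co]
        e=np.maximum(np.abs(x+22.5)-137.5,np.abs(y-90)-195)
        return e
    m=onz("top",[[395,190]],18)[0]
    s=least_squares(res,[m[0]+10,m[1],-.07],loss="soft_l1",f_scale=1.)
    print("J",s.x,np.abs(res(s.x)).mean())
    J=s.x;np.save("J.npy",J)
    w=((hsv[...,1]<25)&(hsv[...,2]>205)&(roi>0)).astype(np.uint8)
    c=max(cv2.findContours(w,cv2.RETR_EXTERNAL,cv2.CHAIN_APPROX_NONE)[0],key=cv2.contourArea)
    W2=onz("top",c[:,0,:].astype(float),68.)
    d=W2[:,:2]-J[:2];co,sn=np.cos(J[2]),np.sin(J[2])
    x=d@[co,sn];y=d@[-sn,co]
    print("mould x",np.percentile(x,[2,10,90,98]),"y",np.percentile(y,[2,10,90,98]))
    big=im[125:275,262:450].copy();big=cv2.resize(big,None,fx=4,fy=4,interpolation=cv2.INTER_CUBIC)
    def dr(P,col):
        p=((proj("top",world(J,P))-[262,125]+.5)*4).astype(int)
        cv2.polylines(big,[p.reshape(-1,1,2)],True,col,1)
    dr([[-160,-105,18],[115,-105,18],[115,285,18],[-160,285,18]],(0,0,255))
    dr([[-140,-44.5,30],[45,-44.5,30],[45,44.5,30],[-140,44.5,30]],(255,0,0))
    dr([[-9,65,103],[39,65,103],[39,155,103],[-9,155,103]],(0,255,0))
    mx=(np.percentile(x,2)+np.percentile(x,98))/2
    dr([[mx-45,-42,68],[mx+45,-42,68],[mx+45,42,68],[mx-45,42,68]],(255,0,255))
    a=np.radians(65);f=lambda r:[15,137+r*np.cos(a),75.5+r*np.sin(a)]
    dr([f(65),f(140)],(0,255,255))
    cv2.imwrite("pics/o1.png",big)
    sg=np.array([[mx-45,0,43],[45,0,33],f(110),f(140)]);print(world(J,sg))
E
python3 fit.py
```

```text
grey rect [[274.36468505859375, 249.98538208007812], [282.016357421875, 141.76882934570312], [437.45135498046875, 152.75918579101562], [429.7996826171875, 260.9757385253906]]
J [ 5.69384442e+02 -1.74780990e+02 -7.93197741e-02] 4.750752842005526Traceback (most recent call last):
  File "fit.py", line 27, in <module>
    c=max(cv2.findContours(w,cv2.RETR_EXTERNAL,cv2.CHAIN_APPROX_NONE)[0],key=cv2.contourArea)
ValueError: max() iterable argument is empty
```

```bash
sed -i 's/(hsv\[...,1\]<25)&(hsv\[...,2\]>205)/(hsv[...,1]<40)\&(hsv[...,2]>165)/' fit.py; python3 -c "
import cv2;i=cv2.imread('pics/t0.png');print(i[215,392],i[205,385],i[230,300])"; python3 fit.py
```

```text
[180 190 190] [181 191 190] [116 119 117]
grey rect [[274.36468505859375, 249.98538208007812], [282.016357421875, 141.76882934570312], [437.45135498046875, 152.75918579101562], [429.7996826171875, 260.9757385253906]]
J [ 5.69384442e+02 -1.74780990e+02 -7.93197741e-02] 4.750752842005526
mould x [-106.08516016 -104.92345916  -19.68375433  -18.427425  ] y [-39.62821364 -38.94795241  40.11178839  41.32161502]
[[ 462.4653804  -166.28236359   43.        ]
 [ 614.24295419 -178.34663838   33.        ]
 [ 598.87624969    6.94155273  175.19385657]
 [ 599.88085503   19.58023714  202.38309019]]
```

View pics/o1.png

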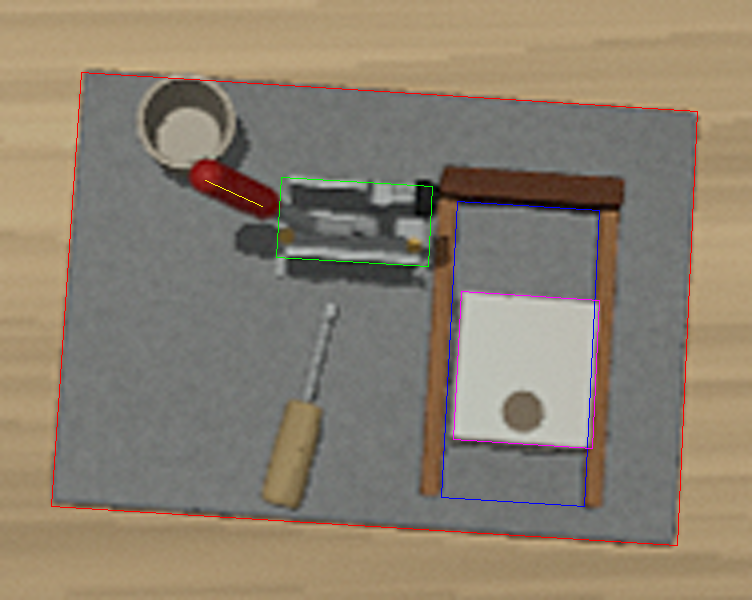

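The overlay fits well: board yaw is -0.079 and the home position is at (569, -175). The mould's front face is at board x ≈ -107, so it is about 62 mm short of home. I turn the tool to the board's axes first.

Request:
drive_tool --motion '[0, 0, 0, 0.12, 0, 0, 0, 0.125, 0, 0, 0, 0.125, 0, 0, 0, 0.125]' --jaw 0.57

```text
clock: 0.43
eef_pos: [221.9, -502.3, 203.5]
eef_rot: [-3.138, 0.002, -0.083]
wrist_force: [0.8, 0.6, -0.1]
finger_gap: 70.8
```

```bash
cat > go.py <<'E'
import sys
from fit import *
J=np.load("J.npy");s=read_state();p=s["eef_pos"];y=s["eef_rot"][2]
d=p[:2]-J[:2];c,sn=np.cos(J[2]),np.sin(J[2])
print("t",round(s["clock"],2),"rot",s["eef_rot"].round(3),"jig tcp",(d@[c,sn]).round(1),(d@[-sn,c]).round(1),p[2].round(1),"F",s["wrist_force"].round(1),"gap",s["finger_gap"].round(1),"turn",round(y-J[2],3))
if len(sys.argv)>3:
    w=world(J,[list(map(float,sys.argv[1:4]))])[0]-p
    print("tool shift",(w[0]*np.cos(y)+w[1]*np.sin(y)).round(1),(w[0]*np.sin(y)-w[1]*np.cos(y)).round(1),(-w[2]).round(1))
E
python3 go.py -150 0 120
python3 - <<'E'
from fit import *
J=np.load("J.npy");p=onz("top",[[262+187/4,125+122/4]],60)[0];d=p[:2]-J[:2];c,s=np.cos(J[2]),np.sin(J[2]);print("cup",d@[c,s],d@[-s,c])
E
```

```text
cup 77.02663265666845 213.33741206647616Traceback (most recent call last):
  File "go.py", line 5, in <module>
    print("t",round(s["clock"],2),"rot",s["eef_rot"].round(3),"jig tcp",(d@[c,sn]).round(1),(d@[-sn,c]).round(1),p[2].round(1),"F",s["wrist_force"].round(1),"gap",s["finger_gap"].round(1),"turn",round(y-J[2],3))
                                                                                                                                                                   ^^^^^^^^^^^^^^^^^^^^^
AttributeError: 'float' object has no attribute 'round'
```

```bash
sed -i 's/s\["finger_gap"\].round(1)/round(s["finger_gap"],1)/' go.py; python3 go.py -150 0 120
```

```text
t 0.43 rot [-3.138e+00  2.000e-03 -8.300e-02] jig tcp -320.5 -354.0 203.5 F [ 0.8  0.6 -0.1] gap 70.8 turn -0.004
tool shift 169.1 -354.7 83.5
```

Request:
drive_tool --motion '[17, -35.5, 0, 0, 17, -35.5, 0, 0, 17, -35.5, 0, 0, 17, -35.5, 0, 0, 17, -35.5, 0, 0, 17, -35.5, 0, 0, 17, -35.5, 10, 0, 17, -35.5, 10, 0]'

```text
clock: 1.1
eef_pos: [384.7, -225.9, 182.7]
eef_rot: [-3.136, 0.002, -0.104]
wrist_force: [-0.1, -1.1, 0.2]
finger_gap: 40.2
```

```bash
python3 go.py -150 0 100
```

```text
t 1.1 rot [-3.136e+00  2.000e-03 -1.040e-01] jig tcp -180.1 -65.6 182.7 F [-0.1 -1.1  0.2] gap 40.2 turn -0.024
tool shift 28.5 -66.3 82.7
```

Request:
drive_tool --motion '[10, -24, 20, -0.024, 10, -24, 20, 0, 8, -18, 20, 0, 0, 0, 20, 0, 0, 0, 0, 0]'

```text
clock: 1.52
eef_pos: [421.2, -152.0, 98.8]
eef_rot: [-3.136, 0.002, -0.071]
wrist_force: [-0.2, 0.3, -0.7]
finger_gap: 40.3
```

```bash
python3 go.py -146 0 32
```

```text
t 1.52 rot [-3.136e+00  2.000e-03 -7.100e-02] jig tcp -149.5 11.0 98.8 F [-0.2  0.3 -0.7] gap 40.3 turn 0.009
tool shift 3.4 11.0 66.8
```

Request:
drive_tool --motion '[0, 6, 18, 0.008, 0, 5, 18, 0, 0, 0, 16, 0, 0, 0, 12, 0, 0, 0, 0, 0]'

```text
clock: 1.93
eef_pos: [421.0, -164.5, 35.6]
eef_rot: [-3.136, 0.001, -0.079]
wrist_force: [-0.1, 0.3, 0.2]
finger_gap: 40.5
```

```bash
python3 go.py -120 0 32
```

```text
t 1.93 rot [-3.136e+00  1.000e-03 -7.900e-02] jig tcp -148.7 -1.5 35.6 F [-0.1  0.3  0.2] gap 40.5 turn 0.0
tool shift 28.7 -1.5 3.6
```

Request:
drive_tool --motion '[10, 0, 3, 0, 10, -1, 0, 0, 6, 0, 0, 0, 4, 0, 0, 0, 4, 0, 0, 0, 4, 0, 0, 0, 4, 0, 0, 0, 4, 0, 0, 0]'

```text
clock: 2.6
eef_pos: [469.7, -169.1, 37.3]
eef_rot: [-3.137, 0.001, -0.081]
wrist_force: [-2.4, -0.1, -0.6]
finger_gap: 40.3
```

```bash
python3 go.py -70 0 32
```

```text
t 2.6 rot [-3.137e+00  1.000e-03 -8.100e-02] jig tcp -99.8 -2.2 37.3 F [-2.4 -0.1 -0.6] gap 40.3 turn -0.002
tool shift 29.8 -2.3 5.3
```

Request:
drive_tool --motion '[5, -1, 2, 0, 5, -1, 2, 0, 5, 0, 1, 0, 5, 0, 0, 0, 5, 0, 0, 0, 5, 0, 0, 0]'

```text
clock: 3.1
eef_pos: [498.9, -169.6, 32.9]
eef_rot: [-3.137, 0.01, -0.081]
wrist_force: [-7.9, -0.8, 4.9]
finger_gap: 40.6
```

```bash
python3 go.py -53 0 34
```

```text
t 3.1 rot [-3.137  0.01  -0.081] jig tcp -70.7 -0.4 32.9 F [-7.9 -0.8  4.9] gap 40.6 turn -0.002
tool shift 17.7 -0.5 -1.1
```

Request:
drive_tool --motion '[4, 0, 0, 0, 4, 0, 0, 0, 4, 0, 0, 0, 2, 0, 0, 0]'

```text
clock: 3.43
eef_pos: [512.8, -170.9, 32.9]
eef_rot: [-3.137, 0.014, -0.081]
wrist_force: [-7.9, -0.6, 5.5]
finger_gap: 40.4
```

Request:
drive_tool --motion '[2, 0, 0, 0, 2, 0, 0, 0]'

```text
clock: 3.6
eef_pos: [516.4, -171.2, 33.0]
eef_rot: [-3.137, 0.017, -0.081]
wrist_force: [-7.1, 0.4, 2.9]
finger_gap: 40.3
```

```bash
python3 go.py -53 0 34
```

```text
t 3.6 rot [-3.137  0.017 -0.081] jig tcp -53.1 -0.7 33.0 F [-7.1  0.4  2.9] gap 40.3 turn -0.002
tool shift 0.1 -0.7 -1.0
```

Request:
drive_tool --motion '[2, 0, 0, 0, 2, 0, 0, 0]'

```text
clock: 3.77
eef_pos: [516.6, -171.2, 33.0]
eef_rot: [-3.136, 0.028, -0.081]
wrist_force: [-29.0, 0.6, 20.8]
finger_gap: 40.1
```

Request:
drive_tool --motion '[2, 0, 0, 0, 1, 0, 0, 0]'

```text
clock: 3.93
eef_pos: [516.1, -171.1, 33.1]
eef_rot: [-3.135, 0.038, -0.081]
wrist_force: [-9.0, 1.0, 5.2]
finger_gap: 40.4
```

Force jumped to 29 N with no further travel, so the mould is at the stop. I back off, rise and check.

Request:
drive_tool --motion '[-10, 0, 0, 0, -20, 0, 0, 0, -10, 0, 0, 0, -10, 0, -20, 0, -10, 0, -35, 0, 0, 0, -38, 0, 0, 0, -38, 0, 0, 0, -38, 0]' --jaw 1

```text
clock: 4.6
eef_pos: [459.3, -166.2, 204.4]
eef_rot: [-3.131, 0.047, -0.081]
wrist_force: [0.5, 0.5, -0.3]
finger_gap: 0.7
```

```bash
python3 go.py -95 180 215
python3 - <<'E'
from fit import *
im=snap("top","t1")[:,:,::-1].copy();s=snap("scene","s1")[:,:,::-1]
J=np.load("J.npy");big=cv2.resize(im[125:275,262:450],None,fx=3,fy=3,interpolation=cv2.INTER_CUBIC)
p=((proj("top",world(J,[[-45,-42,68],[45,-42,68],[45,42,68],[-45,42,68]]))-[262,125]+.5)*3).astype(int)
cv2.polylines(big,[p.reshape(-1,1,2)],True,(255,0,255),1)
sc=cv2.resize(s[190:340,180:260+0+80],None,fx=3,fy=3,interpolation=cv2.INTER_CUBIC)[:,:]
h=np.hstack([cv2.resize(big,(400,320)),cv2.resize(sc,(400,375))[:320]]) if 0 else np.vstack([cv2.resize(big,(376,300)),np.zeros((1,376,3),np.uint8),cv2.resize(sc,(376,299))])
cv2.imwrite("pics/c1.png",h)
E
```

```text
t 4.6 rot [-3.131  0.047 -0.081] jig tcp -110.4 -0.2 204.4 F [ 0.5  0.5 -0.3] gap 0.7 turn -0.002
tool shift 15.1 -180.2 -10.6
```

View pics/c1.png

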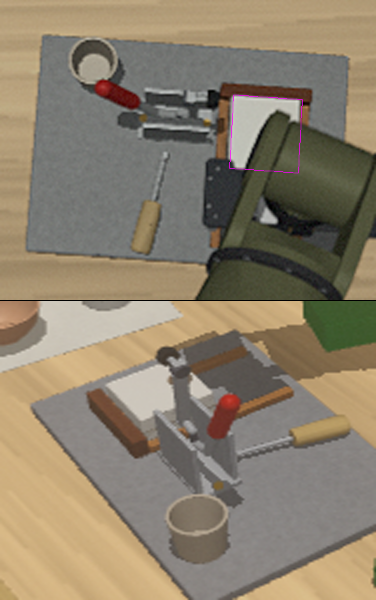

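The mould sits flush with the stop in both views: the top outline matches the predicted home, and the mould meets the dark stop at scene-crop (150,420). The lever is still open with its red grip up. Next I move to the lane side of the lever grip with the fingers shut.

Request:
drive_tool --motion '[10, -24, -20, 0, 10, -25, 0, 0, 10, -25, 0, 0, 15, -25, 0, 0, 20, -25, 0, 0, 20, -25, 0, 0, 20, 0, 0, 0, 20, 0, 0, 0]'

```text
clock: 5.37
eef_pos: [605.9, -21.7, 227.0]
eef_rot: [-3.134, 0.028, -0.083]
wrist_force: [-0.5, 0.6, -0.5]
finger_gap: 0.6
```

```bash
python3 go.py 15 150 188
```

```text
t 5.37 rot [-3.134  0.028 -0.083] jig tcp 24.3 155.5 227.0 F [-0.5  0.6 -0.5] gap 0.6 turn -0.004
tool shift -9.3 5.5 39.0
```

Request:
drive_tool --motion '[-8, 6, 0, -0.003, -1, 0, 15, 0, 0, 0, 15, 0, 0, 0, 10, 0, 0, 0, 0, 0]'

```text
clock: 5.78
eef_pos: [597.7, -25.5, 181.1]
eef_rot: [-3.134, 0.029, -0.077]
wrist_force: [-0.5, 0.2, -0.2]
finger_gap: 0.5
```

```bash
python3 go.py 15 166 188.5
```

```text
t 5.78 rot [-3.134  0.029 -0.077] jig tcp 16.4 151.0 181.1 F [-0.5  0.2 -0.2] gap 0.5 turn 0.002
tool shift -1.4 -15.0 -7.4
```

Request:
drive_tool --motion '[-1, -6, -4, 0, 0, -6, -3, 0, 0, -4, 0, 0, 0, 0, 0, 0]'

```text
clock: 6.12
eef_pos: [598.4, -8.1, 190.8]
eef_rot: [-3.133, 0.027, -0.078]
wrist_force: [0.3, 0.7, 0.5]
finger_gap: 0.6
```

```bash
python3 go.py 15 202 167
```

```text
t 6.12 rot [-3.133  0.027 -0.078] jig tcp 15.7 168.5 190.8 F [0.3 0.7 0.5] gap 0.6 turn 0.001
tool shift -0.6 -33.5 23.8
```

Request:
drive_tool --motion '[0, -8, 4, 0, 0, -9, 5, 0, 0, -8, 6, 0, 0, -8, 6, 0]'

```text
clock: 6.45
eef_pos: [601.7, 27.2, 171.5]
eef_rot: [-3.134, 0.022, -0.079]
wrist_force: [1.0, -0.5, 0.6]
finger_gap: 0.6
```

```bash
python3 go.py 15 217 152
```

```text
t 6.45 rot [-3.134  0.022 -0.079] jig tcp 16.2 203.9 171.5 F [ 1.  -0.5  0.6] gap 0.6 turn 0.0
tool shift -1.2 -13.1 19.5
```

Run:
```python
from fit import *
s=snap("scene","s2")[:,:,::-1]
cv2.imwrite("pics/c2.png",cv2.resize(s[130:330,180:380],None,fx=3,fy=3,interpolation=cv2.INTER_CUBIC))
```

```text
(no output)
```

View pics/c2.png

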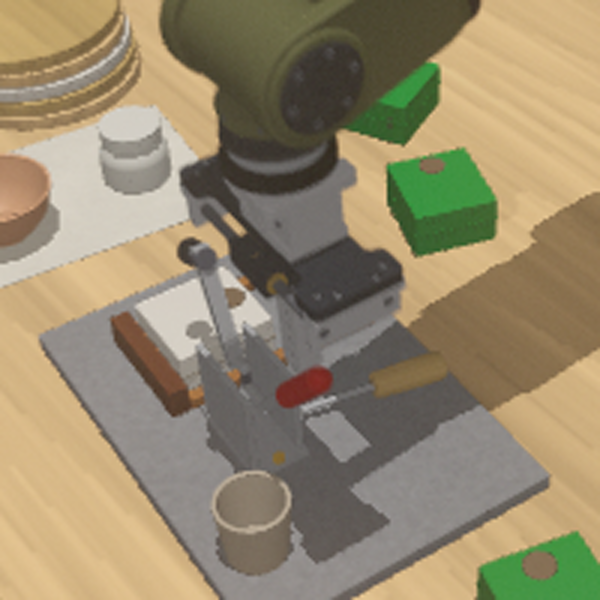

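The grip has moved down under the fingertips, to crop (305,387), and the clamp arm is beginning to follow. I continue along the arc.

Request:
drive_tool --motion '[-1, -7, 8, 0, 0, -6, 9, 0, 0, -5, 9, 0, 0, -5, 9, 0]'

```text
clock: 6.83
eef_pos: [601.5, 54.8, 132.7]
eef_rot: [-3.133, 0.022, -0.077]
wrist_force: [1.2, -0.3, 1.8]
finger_gap: 0.4
```

```bash
python3 go.py 15 238 116
```

```text
t 6.83 rot [-3.133  0.022 -0.077] jig tcp 13.8 231.4 132.7 F [ 1.2 -0.3  1.8] gap 0.4 turn 0.002
tool shift 1.2 -6.6 16.7
```

Request:
drive_tool --motion '[1, -4, 9, 0, 0, -3, 9, 0, 0, -2, 10, 0, 0, -1, 9, 0]'

```text
clock: 7.17
eef_pos: [603.0, 68.0, 92.3]
eef_rot: [-3.131, 0.021, -0.076]
wrist_force: [0.7, 0.5, -0.4]
finger_gap: 0.6
```

```bash
python3 go.py 15 244 84
```

```text
t 7.17 rot [-3.131  0.021 -0.076] jig tcp 14.3 244.7 92.3 F [ 0.7  0.5 -0.4] gap 0.6 turn 0.003
tool shift 0.7 0.7 8.3
```

Request:
drive_tool --motion '[0, 0, 4, 0, 0, 0, 3, 0]'

```text
clock: 7.33
eef_pos: [602.3, 68.3, 83.0]
eef_rot: [-3.132, 0.023, -0.076]
wrist_force: [-7.7, -1.0, 41.1]
finger_gap: 0.2
```

Request:
drive_tool --motion '[0, 0, 2, 0, 0, 0, 0, 0]'

```text
clock: 7.5
eef_pos: [602.8, 68.2, 84.1]
eef_rot: [-3.132, 0.021, -0.076]
wrist_force: [-0.4, 0.3, 1.6]
finger_gap: 0.6
```

The lever is on its hard stop, so I let go: straight up, then away.

Request:
drive_tool --motion '[0, 0, -10, 0, 0, 0, -25, 0, 0, 0, -38, 0, 0, 0, -38, 0, -25, 0, -25, 0, -38, 0, 0, 0, -38, 0, 0, 0, -38, 0, 0, 0]'

```text
clock: 8.17
eef_pos: [465.8, 74.8, 229.9]
eef_rot: [-3.133, 0.023, -0.081]
wrist_force: [-0.5, 0.6, 0.3]
finger_gap: 0.1
```

Run:
```python
from fit import *
t=snap("top","t3")[:,:,::-1].copy();s=snap("scene","s3")[:,:,::-1].copy();J=np.load("J.npy")
for n,im in(("top",t),("scene",s)):
    for P,c in(([[-45,-42,68],[45,-42,68],[45,42,68],[-45,42,68]],(255,0,255)),([[15,202,75.5],[15,277,75.5]],(0,255,255))):
        cv2.polylines(im,[proj(n,world(J,P)).astype(int).reshape(-1,1,2)],True,c,1)
cv2.imwrite("pics/c3.png",np.hstack([cv2.resize(t[120:280,265:445],(394,350),interpolation=3),cv2.resize(s[185:345,185:365],(394,350),interpolation=3)]))
print(read_state()["wrist_force"])
```

```text
[ 0.12031938 -1.25636833  0.13621404]
```

View pics/c3.png

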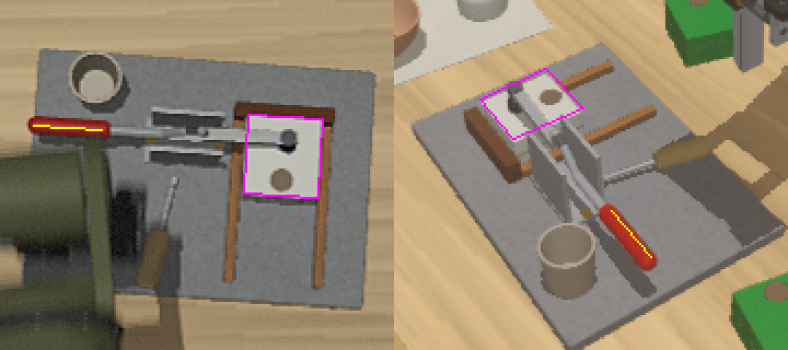

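Both views show the lever level and locked on the predicted line, the foot on the mould, and the mould on its home outline. The cup and trimmer have not moved. I hand in.

```bash
python3 -c "
from cell import *
print(read_state()['clock']);print(sign_off())"
```

```text
8.2667
the job is handed in; nothing more can be done
None
```

The job is done and was handed in at 8.3 s of the 48 s allowed. I slid the mould about 62 mm along its lane onto the end stop. I then pressed the red lever down along its arc until it snapped into lock, and backed the gripper away.

- **Mould:** At the stop the push force jumped to 29 N with no further travel. In the last pictures from both cameras the mould lies on its predicted home outline, with the rubber foot on top of it.
- **Lever:** In both pictures it lies level on the predicted locked line and stayed there after I let go. The gripper is clear and the wrist force reads about zero.
- **Other objects:** The cup and trimmer look unmoved. I did not measure the pots, the jar or the bowl afterwards, but no move went near them.

**Forces:** Pressing the locked lever onto its stop gave a brief 41 N reading at the fingertips. The 40 N limit is for the arm and gripper body, which touched nothing as far as I could tell, and the wrist limit is 120 N. No checks failed or disagreed.

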